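# Sort the specimen carriers and start the run

## Robot

A 6-joint arm with a two-finger parallel gripper is mounted at the origin on a cart in front of the work surface, level with it; the furniture and walls round the work are solid. World frame = base frame: x ahead of the robot, y to its left, z up, the work surface at z = 0. Lengths are in m, angles in degrees, forces in N, time in s.
With the tool pointing down it reaches from about 0.25 to 0.725 m from the base axis. Payload 9.7 kg.
Tool frame: the origin (TCP) lies on the centre line of the jaws, within the pads' length; the fingertips stand bot.nose_length ahead of it and the grasp point (between the pads) lies 11 mm behind it (bot.nose_length is the distance from the TCP to the fingertips, in m); z points along the fingers, y is the line along which they close (so a half turn about z gives the same grasp; the last joint's range is limited). The gripper opens to 85 mm and grips with 20 to 120 N. Pads are 22 mm wide; open, the fingers measure 114 mm over their backs; the gripper's body (76 mm by 85 mm) begins 54 mm behind the grasp point. The pads swing forward as they close: fully open they stand 13 mm farther back than shut.
Start: joints at [-64.916, 4.979, 10.078, 95.1, 0, 90], TCP at [0.233, -0.498, 0.239] pointing down, gripper open.
Joint ranges: [-179.16, 179.16], [-48.56, 103.87], [-65.8, 70.77], [-126.05, 130.52], [-82.76, 87.17], [-180, 180]. Speed limits (degrees/s): [127.2, 127.2, 147.25, 180, 180, 180].

## Interface

Orientations are given as [roll, pitch, yaw] about the fixed x, y, z axes, in that order (R = Rz(yaw) Ry(pitch) Rx(roll)).
In Python, from workcell import bot gives the robot as it stands. The module is installed in compiled form; this text tells all that it offers.
- The arm moves only by the shell command python3 -m inch 'ROWS' [OPENING] [FORCE]. ROWS is JSON, a list of rows, each a list of 4 numbers: the shift along the world's x, y, z in cm, then the turn about the world's z in degrees. A call has exactly 8 rows; each row is the pose to reach, as a shift and turn from the pose commanded when the call began; what a row does not reach only later rows make up. A row lasts 1/8 s, in which the tool goes at most 62.5 mm and 10.7 degrees, less where a joint would pass 70% of its speed; a pose out of reach is approached as far as the arm can. A call with a gripper value outside its range is refused whole. OPENING is the finger opening in cm, from 0 to 8.54, set as the call begins (- or left out, the last holds). The fingers move at their own pace and stop on an object; FORCE is the grip in N (left out, the last holds). Time passes only in rows, so rows that repeat a pose let the fingers close, or fill a call up. It gives the time, the measured TCP pose, the force, the opening and the grip force at its end, in the units of the state.
- bot.get_obs(): the state, without advancing time (a new reading comes with each control period).
- bot.camera(name): name is "scene" or "top" or "wrist"; returns a dict with "img" (384x512x3 uint8, red, green, blue), "fovy" (degrees; the focal length in pixels is half the picture's height over the tangent of half this angle, whatever the lens; pixels are square), "cx", "cy" (the principal point, pixels), "R" (3x3) and "t" (3): a world point X has camera coordinates R X + t; the wrist camera has in their place "mount" (4x4, takes a point from camera to tool coordinates, whose origin is the TCP and whose axes are the flange's). Camera axes: x right, y down, z forward; pixel columns grow to the right and rows downward; lengths in m; the calibration is good to about 2 mm. The wrist camera is an equidistant fisheye: a pixel r from the principal point sees the ray r / f radians off the axis. A picture is of the moment at which its call begins: read the wrist's pose just before it. There is no depth.
- bot.job_done(): hands the job in; it is judged then, once.
Trained networks look in a picture, given as the dict that the camera call returned (one of the last four; its "shot" number tells which), for a name from the list of things; names that differ only in an ending like _2 or _b are one class to them, and where a whole thing is asked for, a point or a joint stands for the part that bears it (a point fixed in the world has none). Each returns a list of dicts, best first, with "score" (0 to 1); they miss things now and then, are a little off and sometimes report something else, mostly with a low value. They report only what shows in the picture. A call takes as long as a camera call.
- bot.find_in(thing, picture): "point" ([column, row] in pixels, amid what is visible of it).
- bot.landmark_of(thing, picture): "point" ([column, row] in pixels: a listed point, or the origin of a listed thing).
The state is a dict: "time": time; "q": joint angles; "qd": joint speeds; "joint_efforts": joint torques, N m; "ee_pos": TCP position; "tcp_rot": TCP orientation; "wrist_force": force on the tool from outside, world axes, zero at the start; "torque": the same for the moment, N m; "opening": finger opening in m; "grasp_force": force on a finger pad.
Only numpy, scipy, OpenCV 4.12 (cv2) and the standard library are available. Lean on these libraries where they do the work, as an engineer would, in place of code of your own. Each camera call takes 0.05 s, during which the arm holds its last target. There are 200 camera calls.

## Task

Set up the specimen rack for the hardness run: push the two carriers that hold black specimens fully home against the rear stop, and draw the one that holds a cream specimen fully out to the front stop. When all three are sorted, press the yellow button fully down and let it up, then do the same with the green one; do not press the red button, and leave the loose bar stub, test block and tape roll where they are.

Things in the scene. Friction and masses are not known exactly. Their poses are not given: they have to be found in the camera images.
- rack: Specimen rack fixed to the bench: grey base plate 130 (x) by 162 (y) by 12 mm, with a 46 mm high wall along its rear. Origin on the bench; plate from x -75 to +55 mm in its frame; +x points to the rear wall (home for the carriers), z up; turned up to 0.15 rad. Three carriers slide along x in lanes at y = -50, 0, 50 mm, in any order; lane rails reach 22 mm above the bench.
- carrier_black_1 (a joint): Slide position of the carrier whose clamped round specimen (30 mm across) is black: 0 = fully home at the rear stop, 0.070 m = fully out at the front stop. Light dry friction of about 1.5 N holds it wherever it is left; no spring.
- tab_black_1 (a point): Top centre of the blue upright tab at the front end of the carrier with a black specimen. Tab 8 mm thick along the slide, 24 mm wide, top 55 mm above the bench, 36 mm above the carrier plate. Behind it 82 mm of plate is clear before the specimen's clamp; in front of it nothing. The next tab is 50 mm to the side.
- carrier_black_2 (a joint): Slide position of the carrier whose clamped round specimen (30 mm across) is black: 0 = fully home at the rear stop, 0.070 m = fully out at the front stop. Light dry friction of about 1.5 N holds it wherever it is left; no spring.
- tab_black_2 (a point): Top centre of the blue upright tab at the front end of the carrier with a black specimen. Tab 8 mm thick along the slide, 24 mm wide, top 55 mm above the bench, 36 mm above the carrier plate. Behind it 82 mm of plate is clear before the specimen's clamp; in front of it nothing. The next tab is 50 mm to the side.
- carrier_cream_1 (a joint): Slide position of the carrier whose clamped round specimen (30 mm across) is cream: 0 = fully home at the rear stop, 0.070 m = fully out at the front stop. Light dry friction of about 1.5 N holds it wherever it is left; no spring.
- tab_cream_1 (a point): Top centre of the blue upright tab at the front end of the carrier with a cream specimen. Tab 8 mm thick along the slide, 24 mm wide, top 55 mm above the bench, 36 mm above the carrier plate. Behind it 82 mm of plate is clear before the specimen's clamp; in front of it nothing. The next tab is 50 mm to the side.
- panel: Grey button panel fixed to the bench, 172 (x) by 66 (y) mm, 10 mm thick, origin at the centre of its underside. Three round spring buttons stand on it in a row along its x, 54 mm apart, in any order. To the robot's right of the rack the tester's black dial head hangs over the bench (from 0.44 m ahead of the robot's base, 0.55 m up, y -0.20 to 0.03): pass in front of it with the arm drawn back.
- yellow (a joint): Travel of the yellow button (to be pressed first): 0 = up, 0.006 m = fully down. A spring returns it; fully down takes about 4 N.
- yellow_top (a point): Centre of the top face of the yellow button, 28 mm across, 32 mm above the bench when up; it is pressed straight down into a black collar 44 mm across whose top is 22 mm above the bench.
- green (a joint): Travel of the green button (to be pressed second): 0 = up, 0.006 m = fully down. A spring returns it; fully down takes about 4 N.
- green_top (a point): Centre of the top face of the green button, 28 mm across, 32 mm above the bench when up; it is pressed straight down into a black collar 44 mm across whose top is 22 mm above the bench.
- red (a joint): Travel of the red button (not to be pressed): 0 = up, 0.006 m = fully down. A spring returns it; fully down takes about 4 N.
- red_top (a point): Centre of the top face of the red button, 28 mm across, 32 mm above the bench when up; it is pressed straight down into a black collar 44 mm across whose top is 22 mm above the bench.
- bar_end: Loose brown bar stub, 32 mm across, 48 mm tall, standing; origin under its centre. Bystander.
- test_block: Loose round steel test block, 50 mm across, 15 mm tall; origin under its centre. Bystander.
- tape_roll: Loose yellow tape roll lying flat, 70 mm across, 18 mm tall; origin under its centre. Bystander.

How it is judged (in metres and radians):
On the way, in this order (a step that is already met when the one before it is completed fails the run):
1. all three carriers are sorted: black home, cream out (value of joint each of carrier_black_1, carrier_black_2 below 0.006 m and value of joint carrier_cream_1 above 0.064 m), for 0.2 s.
2. with the carriers sorted, the yellow button is pressed down (all of step 1 and value of joint yellow above 0.004 m and value of joint green below 0.0015 m), for 0.05 s.
3. the yellow button is up again and the green one is not yet down (value of joint each of yellow, green below 0.0015 m), for 0.05 s.
4. then the green button is pressed down (all of step 1 and value of joint green above 0.004 m and value of joint yellow below 0.0015 m), for 0.05 s.
At the end, for the whole second after the job is handed in: Both carriers with black specimens are home (within 6 mm of the rear stop), the one with the cream specimen is out (within 6 mm of the front stop), all at rest, and all three buttons are up, after yellow and then green were pressed at least 4 mm down (all of step 1 and all of step 3 and value of joint red below 0.0015 m and velocity of joint carrier_black_1 between -0.005 and 0.005 m/s and velocity of joint carrier_black_2 between -0.005 and 0.005 m/s and velocity of joint carrier_cream_1 between -0.005 and 0.005 m/s); the robot touches nothing.
It fails at once if the red button is pressed (more than 2.5 mm) (value of joint red above 0.0025 m).
It fails at once if the bar end is moved by more than 20 mm (distance of bar_end from where it was at the start of the episode above 0.02 m).
It fails at once if the test block is moved by more than 20 mm (distance of test_block from where it was at the start of the episode above 0.02 m).
It fails at once if the tape roll is moved by more than 20 mm (distance of tape_roll from where it was at the start of the episode above 0.02 m).
It also fails if it takes over 58 s, if anything falls off the work surface, if the arm or the gripper's body presses on something with over 40 N, if the wrist force passes 120 N, or if a joint passes its speed limit or range.

## Working session

There is one attempt and no reset: what is moved stays moved. The work goes in short steps, Python scripts to look and compute and a shell command to move; the robot and the scene stay as the last step left them, time stands still between calls to the robot, and variables do not carry over. Pictures are saved under pics/ and viewed, at most 10 in all, crops included, and the job is handed in when it is done.

```bash
mkdir -p pics; cat > h.py <<'E'
import numpy as np, cv2
from workcell import bot
def ray(c,p):
    h=c["img"].shape[0]; f=h/2/np.tan(np.radians(c["fovy"])/2)
    d=np.array([(p[0]-c["cx"])/f,(p[1]-c["cy"])/f,1.0]); R=np.array(c["R"]); t=np.array(c["t"])
    return -R.T@t, R.T@d
def at(c,p,z):
    o,d=ray(c,p); return o+d*(z-o[2])/d[2]
def save(c,n): cv2.imwrite(f"pics/{n}.png",cv2.cvtColor(c["img"],cv2.COLOR_RGB2BGR))
Z=dict(rack=0,tab_black_1=.055,tab_cream_1=.055,panel=0,yellow_top=.032,green_top=.032,red_top=.032,bar_end=0,test_block=0,tape_roll=0)
E
python3 - <<'E'
from h import *
print(bot.nose_length, bot.get_obs()["tcp_rot"])
for n in("scene","top"):
    c=bot.camera(n); save(c,n+"0")
    for k,z in Z.items():
        for r in bot.landmark_of(k,c)[:3]:
            if r["score"]>.2: print(n,k,round(r["score"],2),np.round(r["point"]),np.round(at(c,r["point"],z),3))
    for k in("carrier_black_1","carrier_cream_1"):
        for r in bot.find_in(k,c)[:3]: print(n,k,round(r["score"],2),np.round(r["point"]),np.round(at(c,r["point"],.03),3))
E
```

```text
0.008 [-1.79923508e+02 -6.03564357e-04  2.50834663e+01]
scene rack 0.64 [250. 201.] [0.583 0.186 0.   ]
scene rack 0.5 [251. 210.] [0.539 0.207 0.   ]
scene rack 0.47 [263. 267.] [0.322 0.295 0.   ]
scene tab_black_1 0.94 [268. 198.] [0.482 0.191 0.055]
scene tab_black_1 0.89 [251. 207.] [0.461 0.247 0.055]
scene tab_cream_1 0.95 [286. 198.] [0.457 0.16  0.055]
scene panel 0.71 [182. 239.] [ 0.502  0.397 -0.   ]
scene yellow_top 0.61 [164. 214.] [0.574 0.411 0.032]
scene green_top 0.6 [186. 235.] [0.458 0.398 0.032]
scene red_top 0.66 [173. 226.] [0.508 0.41  0.032]
scene red_top 0.3 [286. 197.] [0.501 0.13  0.032]
scene bar_end 0.51 [344. 200.] [ 0.464 -0.02   0.   ]
scene test_block 0.82 [164. 200.] [0.704 0.373 0.   ]
scene test_block 0.41 [178. 240.] [0.503 0.406 0.   ]
scene tape_roll 0.91 [265. 267.] [0.321 0.292 0.   ]
scene carrier_black_1 0.7 [245. 210.] [0.5   0.243 0.03 ]
scene carrier_black_1 0.6 [263. 201.] [0.517 0.186 0.03 ]
scene carrier_cream_1 0.84 [280. 196.] [0.517 0.138 0.03 ]
top rack 0.65 [264. 154.] [0.594 0.181 0.   ]
top rack 0.28 [171. 188.] [0.511 0.408 0.   ]
top tab_black_1 0.79 [258. 198.] [0.485 0.195 0.055]
top tab_black_1 0.72 [234. 216.] [0.443 0.251 0.055]
top tab_cream_1 0.94 [281. 203.] [0.472 0.143 0.055]
top tab_cream_1 0.27 [170. 164.] [0.562 0.4   0.055]
top panel 0.7 [219. 269.] [0.316 0.291 0.   ]
top yellow_top 0.58 [170. 163.] [0.568 0.404 0.032]
top green_top 0.54 [174. 211.] [0.455 0.394 0.032]
top red_top 0.64 [165. 188.] [0.508 0.415 0.032]
top bar_end 0.58 [342. 216.] [ 0.443 -0.008  0.   ]
top test_block 0.67 [186. 112.] [0.7   0.374 0.   ]
top test_block 0.36 [173. 210.] [0.459 0.403 0.   ]
top tape_roll 0.59 [218. 266.] [0.322 0.292 0.   ]
top carrier_black_1 0.93 [234. 192.] [0.499 0.252 0.03 ]
top carrier_black_1 0.92 [258. 175.] [0.54  0.196 0.03 ]
top carrier_cream_1 0.64 [281. 176.] [0.537 0.143 0.03 ]
```

```bash
python3 - <<'E'
import cv2
a=cv2.imread("pics/top0.png")[90:300,130:370]; b=cv2.imread("pics/scene0.png")[150:300,130:370]
cv2.imwrite("pics/topc.png",cv2.resize(a,(685,600),interpolation=2)); cv2.imwrite("pics/scc.png",cv2.resize(b,(800,500),interpolation=2))
E
```

```text
(no output)
```

View pics/topc.png

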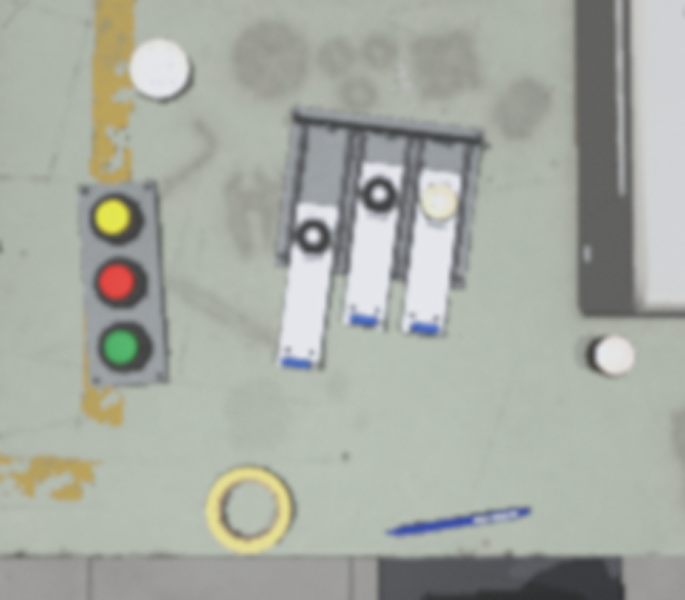

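View pics/scene0.png

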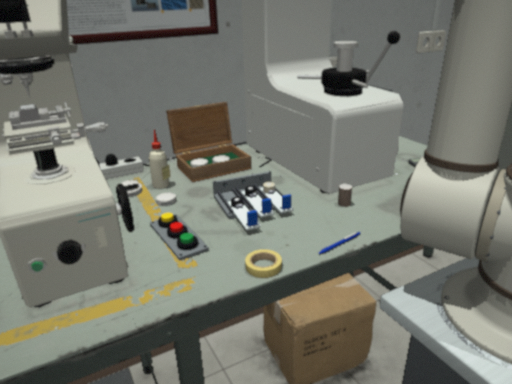

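The top view shows yellow, red and green (far to near) at crop (113,217), (117,283) and (121,347). The left and middle carriers are black and the right one is cream; their tabs are at crop (297,363), (363,320) and (425,328). The rack is turned by about -7.5°. I'll move off now, keeping the arm drawn back.

```bash
python3 -m inch '[[0.5,5.5,0,7],[1,11,0,14],[1.5,16.5,0,21],[2,22,0,28],[2.5,27.5,0,35],[4,33,0,42],[5.5,38.5,0,49],[7,44,0,56]]' 0
python3 -m inch '[[0.5,5.5,-0.5,0],[1,11,-1,0],[1.5,16.5,-2,0],[2,22,-3,0],[2.5,27,-4,0],[3,30,-5,0],[3,30,-5,0],[3,30,-5,0]]'
cat > t.py <<'E'
from h import *
c=bot.camera("top"); hsv=cv2.cvtColor(c["img"],cv2.COLOR_RGB2HSV)
m=cv2.inRange(hsv,(105,120,60),(125,255,255)); m[260:]=0
n,_,s,ct=cv2.connectedComponentsWithStats(m)
for i in range(1,n):
    if s[i,4]>6: print(s[i],np.round(ct[i],1),np.round(at(c,ct[i],.055),4))
for k in("tab_black_1","tab_cream_1","yellow_top","green_top","red_top"):
    print(k,[(round(r["score"],2),np.round(at(c,r["point"],Z[k])[:2],3)) for r in bot.landmark_of(k,c)[:2]])
o=bot.get_obs(); print(o["time"],o["ee_pos"],o["tcp_rot"],o["q"],o["wrist_force"])
E
python3 t.py
```

```text
time: 2.3
ee_pos: [0.3032, -0.0565, 0.2396]
tcp_rot: [179.9, 0.0, 81.3]
wrist_force: [1.1, -0.4, 0.2]
opening: -0.0
grasp_force: 0.0
time: 3.3
ee_pos: [0.333, 0.2415, 0.1895]
tcp_rot: [-180.0, 0.0, 81.1]
wrist_force: [0.6, -0.1, 0.8]
opening: 0.0
grasp_force: 0.0
[254 201   7   3  13] [256.8 201.7] [0.4763 0.1991 0.055 ]
[275 204   8   3  15] [278.6 204.6] [0.4696 0.1489 0.055 ]
[230 216   8   2  13] [232.9 216.6] [0.4421 0.2537 0.055 ]
tab_black_1 [(0.81, array([0.482, 0.202])), (0.74, array([0.449, 0.259]))]
tab_cream_1 [(0.61, array([0.47 , 0.143]))]
yellow_top [(0.54, array([0.569, 0.41 ]))]
green_top [(0.72, array([0.479, 0.196])), (0.67, array([0.567, 0.407]))]
red_top [(0.43, array([0.501, 0.412]))]
3.6 [0.333355  0.2413612 0.1896874] [ 1.79965118e+02 -3.22627354e-02  8.10205758e+01] [ 3.59070947e+01 -1.47443548e+01 -1.37916959e+01  9.09051768e+01
 -1.75805391e-03  1.34886528e+02] [-1.05002761 -0.11673091  0.04754045]
```

```bash
python3 -m inch '[[1,0.5,-4],[2,1,-8]]' 2>&1 | tail -1
python3 -m inch '[[2,0.5,-3,0],[4,1.2,-7,0],[5.2,1.8,-11,0],[5.2,1.8,-14.7,0],[6,1.7,-14.7,0],[7,1.6,-14.7,0],[8,1.4,-14.7,0],[9,1.3,-14.7,0]]'
python3 -m inch '[[0.5,-0.06,0,0],[1,-0.13,0,0],[1.5,-0.2,0,0],[2,-0.26,0,0],[2.5,-0.33,0,0],[3,-0.39,0,0],[3,-0.39,0,0],[3,-0.39,0,0]]'
python3 - <<'E'
from h import *
save(bot.camera("wrist"),"w1")
E
python3 t.py
```

```text
validation failed for argument at $[0]...
time: 4.6
ee_pos: [0.4246, 0.255, 0.0435]
tcp_rot: [179.9, -0.1, 81.1]
wrist_force: [-0.4, -0.3, -0.7]
opening: -0.0001
grasp_force: 0.0
time: 5.6
ee_pos: [0.4532, 0.2509, 0.0422]
tcp_rot: [180.0, 0.0, 81.1]
wrist_force: [0.1, 0.6, 1.0]
opening: -0.0
grasp_force: 0.0
tab_black_1 [(0.61, array([0.474, 0.195]))]
tab_cream_1 [(0.91, array([0.472, 0.14 ]))]
yellow_top [(0.53, array([0.57 , 0.413]))]
green_top []
red_top [(0.39, array([0.503, 0.413]))]
5.95 [0.45312962 0.25097652 0.04231875] [ 1.79995882e+02 -1.02560062e-04  8.10860633e+01] [ 2.89822184e+01  1.51297123e+00 -1.53937505e+01  7.30899659e+01
 -2.44830038e-03  1.27896155e+02] [-0.61285794  0.838219    0.10691664]
```

View pics/w1.png

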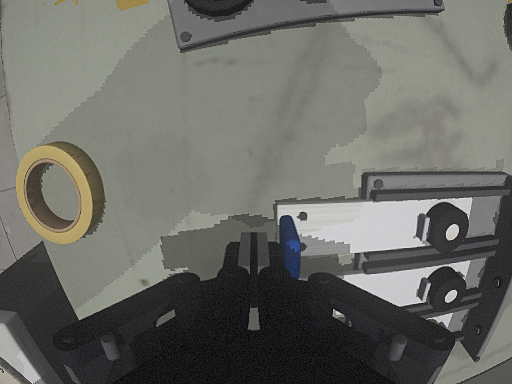

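The wrist view shows the shut fingers (cols 240–265) just in front of the left blue tab (cols 280–298), lined up sideways. I'll push on.

```bash
python3 -m inch '[[0.6,-0.08,0,0],[1.2,-0.16,0,0],[1.8,-0.24,0,0],[2.4,-0.32,0,0],[3,-0.4,0,0],[3.6,-0.48,0,0],[4.0,-0.53,0,0],[4.0,-0.53,0,0]]'
python3 -m inch '[[0.3,-0.04,0,0],[0.6,-0.08,0,0],[0.9,-0.12,0,0],[1.2,-0.16,0,0],[1.2,-0.16,0,0],[1.2,-0.16,0,0],[1.2,-0.16,0,0],[1.2,-0.16,0,0]]'
python3 - <<'E'
from h import *
save(bot.camera("wrist"),"w2")
E
```

```text
time: 6.95
ee_pos: [0.4901, 0.246, 0.0421]
tcp_rot: [-179.6, 0.0, 81.2]
wrist_force: [-21.0, 4.2, 9.7]
opening: -0.0001
grasp_force: 10.5
time: 7.95
ee_pos: [0.4911, 0.2458, 0.0419]
tcp_rot: [-178.4, 0.1, 81.4]
wrist_force: [-81.6, 11.4, 42.0]
opening: -0.0002
grasp_force: 42.4
```

View pics/w2.png

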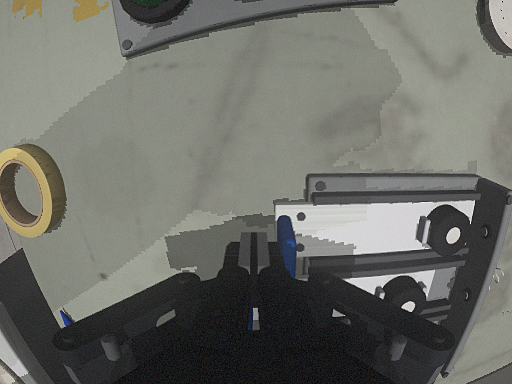

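The left carrier stopped hard with 82 N on it, so it is home. I'll back off and do the middle one more gently.

```bash
python3 -m inch '[[-3,0.4,0,0],[-6.5,0.8,0,0],[-6.5,-2,0,0],[-6.5,-4.2,0,0],[-5.5,-4.3,0,0],[-4.5,-4.5,0,0],[-3.5,-4.6,0,0],[-3.3,-4.65,0,0]]'
python3 -m inch '[[0.3,-0.04,0,0],[0.6,-0.08,0,0],[0.9,-0.12,0,0],[1.1,-0.14,0,0],[1.3,-0.16,0,0],[1.3,-0.16,0,0],[1.3,-0.16,0,0],[1.3,-0.16,0,0]]'
```

```text
time: 9.0
ee_pos: [0.4728, 0.1979, 0.042]
tcp_rot: [-180.0, 0.0, 81.1]
wrist_force: [-1.9, 1.5, 1.0]
opening: -0.0001
grasp_force: 0.8
time: 10.0
ee_pos: [0.4837, 0.1961, 0.0421]
tcp_rot: [-179.8, 0.0, 81.1]
wrist_force: [-9.7, 1.9, 3.8]
opening: 0.0001
grasp_force: 5.0
```

```bash
python3 -m inch '[[-0.5,0.06,3,0],[-0.5,0.06,8,0],[1,-2.5,8,0],[2.5,-5.3,8,0],[2.5,-5.3,5,0],[2.5,-5.3,2,0],[2.5,-5.3,0,0],[2.5,-5.3,0,0]]'
python3 - <<'E'
from h import *
save(bot.camera("wrist"),"w3")
E
```

```text
time: 11.0
ee_pos: [0.5095, 0.1425, 0.0411]
tcp_rot: [-179.9, 0.1, 81.1]
wrist_force: [-0.8, -0.6, 0.3]
opening: 0.0002
grasp_force: 0.0
```

View pics/w3.png

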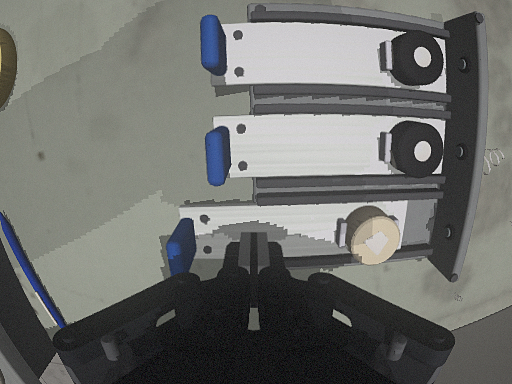

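Both black carriers are against the rear wall (col ~445). The fingers (cols 240–265) are behind the cream tab (col ~180) and in front of its clamp (col ~340), so I'll pull.

```bash
python3 -m inch '[[-0.8,0.1,0,0],[-1.6,0.2,0,0],[-2.4,0.3,0,0],[-3.2,0.42,0,0],[-4,0.52,0,0],[-4.8,0.63,0,0],[-5.3,0.7,0,0],[-5.3,0.7,0,0]]'
python3 -m inch '[[-0.2,0.03,0,0],[-0.4,0.05,0,0],[-0.6,0.08,0,0],[-0.8,0.1,0,0],[-0.8,0.1,0,0],[-0.8,0.1,0,0],[-0.8,0.1,0,0],[-0.8,0.1,0,0]]'
```

```text
time: 12.05
ee_pos: [0.4566, 0.15, 0.0421]
tcp_rot: [-180.0, 0.0, 81.1]
wrist_force: [-0.1, 0.3, 1.2]
opening: 0.0002
grasp_force: 0.0
time: 13.05
ee_pos: [0.4491, 0.151, 0.0423]
tcp_rot: [-180.0, -0.0, 81.1]
wrist_force: [0.5, 0.4, 0.6]
opening: 0.0001
grasp_force: 0.0
```

```bash
python3 -m inch '[[-0.2,0.03,0,0],[-0.4,0.05,0,0],[-0.6,0.08,0,0],[-0.8,0.1,0,0],[-0.8,0.1,0,0],[-0.8,0.1,0,0],[-0.8,0.1,0,0],[-0.8,0.1,0,0]]'
python3 -m inch '[[-0.2,0.03,0,0],[-0.4,0.05,0,0],[-0.6,0.08,0,0],[-0.6,0.08,0,0],[-0.6,0.08,0,0],[-0.6,0.08,0,0],[-0.6,0.08,0,0],[-0.6,0.08,0,0]]'
```

```text
time: 14.05
ee_pos: [0.4429, 0.1518, 0.0425]
tcp_rot: [179.8, -0.0, 81.1]
wrist_force: [12.2, -2.1, -6.4]
opening: -0.0001
grasp_force: 5.8
time: 15.05
ee_pos: [0.4424, 0.1519, 0.0429]
tcp_rot: [179.1, 0.0, 80.9]
wrist_force: [42.3, -8.8, -25.5]
opening: -0.0005
grasp_force: 21.4
```

```bash
python3 -m inch '[[1.5,-0.2,0,0],[2.5,-0.3,0,0],[2.5,-0.3,5,0],[2.5,-0.3,10,0],[3,4,12,0],[3.5,9,12,0],[4,14,12,0],[4.5,18,12,0]]'
python3 -m inch '[[0,0,0,0],[0,0,0,0],[0,0,0,0],[0,0,0,0],[0,0,0,0],[0,0,0,0],[0,0,0,0],[0,0,0,0]]'|head -2
cat > b.py <<'E'
from h import *
import sys
from scipy.spatial.transform import Rotation as Ro
o=bot.get_obs(); w=bot.camera("wrist"); save(w,sys.argv[1])
M=np.array(w["mount"]); RT=Ro.from_euler("xyz",o["tcp_rot"],degrees=True).as_matrix(); p0=np.array(o["ee_pos"])
f=192/np.tan(np.radians(w["fovy"])/2)
def wat(p,z):
    v=np.array([p[0]-w["cx"],p[1]-w["cy"]]); r=np.hypot(*v); th=r/f
    d=np.array([*(v/r*np.sin(th)),np.cos(th)]); d=RT@M[:3,:3]@d; q=RT@M[:3,3]+p0
    return q+d*(z-q[2])/d[2]
t=bot.camera("top"); save(t,sys.argv[1]+"t")
for n,c,g in(("wrist",w,wat),("top",t,lambda p,z:at(t,p,z))):
    h=cv2.cvtColor(c["img"],cv2.COLOR_RGB2HSV)
    for k,lo,hi in(("yellow",22,34),("green",45,85),("red",0,8),("red",172,180),("blue",105,125)):
        z=.055 if k=="blue" else .032
        N,_,s,ct=cv2.connectedComponentsWithStats(cv2.inRange(h,(lo,130,50),(hi,255,255)))
        for i in range(1,N):
            if s[i,4]>(12 if n=="top" else 150): print(n,k,s[i].tolist(),np.round(g(ct[i],z)[:2],4))
    for k in("yellow_top","red_top","green_top","tab_black_1","tab_cream_1"):
        for r in bot.landmark_of(k,c)[:2]: print(n,k,round(r["score"],2),np.round(r["point"]),np.round(g(r["point"],Z[k])[:2],4))
print(o["time"],o["ee_pos"],o["tcp_rot"])
E
python3 b.py w4
```

```text
time: 16.05
ee_pos: [0.4797, 0.3347, 0.162]
tcp_rot: [-180.0, 0.0, 81.1]
wrist_force: [1.3, -0.5, 0.1]
opening: -0.0001
grasp_force: 0.0
time: 17.05
ee_pos: [0.4802, 0.3328, 0.1623]
wrist yellow [318, 79, 30, 30, 681] [0.5648 0.4082]
wrist green [203, 105, 28, 29, 410] [0.4577 0.3989]
wrist red [260, 90, 31, 30, 721] [0.5116 0.404 ]
wrist yellow_top 0.87 [333.  88.] [0.5659 0.4128]
wrist red_top 0.65 [276. 106.] [0.512  0.4031]
wrist green_top 0.9 [216. 114.] [0.4584 0.4045]
wrist tab_black_1 0.67 [294. 274.] [0.5066 0.2467]
top red [182, 49, 9, 10, 60] [0.8316 0.3685]
top blue [271, 272, 24, 4, 30] [0.3127 0.141 ]
top yellow_top 0.63 [236. 185.] [0.5166 0.2478]
top tab_black_1 0.93 [257. 193.] [0.4969 0.1981]
top tab_black_1 0.87 [236. 188.] [0.5087 0.248 ]
top tab_cream_1 0.61 [276. 224.] [0.4242 0.1562]
17.05 [0.48015879 0.33277167 0.16227949] [-1.79999891e+02  1.40448661e-03  8.10848515e+01]
```

View pics/w4.png

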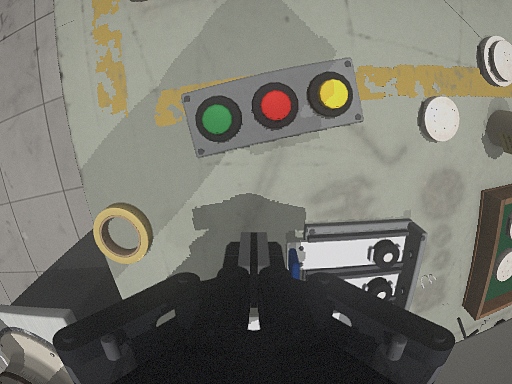

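The wrist view shows green (217,118), red (276,105) and yellow (334,93). The fixes agree with the panel's 54 mm pitch, and the tabs are where they should be. Now I'll press yellow.

```bash
python3 -m inch '[[4,3.7,0,0],[8.5,7.5,0,0],[8.5,7.5,-5,0],[8.5,7.5,-9,0],[8.5,7.5,-11,0],[8.5,7.5,-11,0],[8.5,7.5,-11,0],[8.5,7.5,-11,0]]'
python3 -m inch '[[0,0,-0.4,0],[0,0,-0.8,0],[0,0,-1.2,0],[0,0,-1.6,0],[0,0,-1.9,0],[0,0,-2.1,0],[0,0,-2.1,0],[0,0,-2.1,0]]'
```

```text
time: 18.65
ee_pos: [0.5659, 0.4083, 0.0546]
tcp_rot: [179.9, -0.1, 81.1]
wrist_force: [-0.4, 0.7, 0.3]
opening: 0.0002
grasp_force: 0.0
time: 19.65
ee_pos: [0.5653, 0.4078, 0.0339]
tcp_rot: [179.9, -0.1, 81.1]
wrist_force: [-5.9, -4.2, 16.9]
opening: 0.0001
grasp_force: 8.5
```

Yellow bottomed out with 17 N on it. I'll lift, pass over red and press green.

```bash
python3 -m inch '[[0,0,2,0],[0,0,6,0],[0,0,7,0],[-5,-0.4,7,0],[-10.7,-0.9,7,0],[-10.7,-0.9,7,0],[-10.7,-0.9,4,0],[-10.7,-0.9,2.1,0]]'
python3 -m inch '[[0,0,-0.4,0],[0,0,-0.8,0],[0,0,-1.2,0],[0,0,-1.6,0],[0,0,-1.9,0],[0,0,-2.1,0],[0,0,-2.1,0],[0,0,-2.1,0]]'
```

```text
time: 20.65
ee_pos: [0.4583, 0.3987, 0.0509]
tcp_rot: [-180.0, 0.0, 81.1]
wrist_force: [0.4, -0.5, -0.4]
opening: 0.0003
grasp_force: 0.0
time: 21.65
ee_pos: [0.4587, 0.3991, 0.0338]
tcp_rot: [179.9, -0.1, 81.1]
wrist_force: [-3.7, -3.5, 17.1]
opening: 0.0
grasp_force: 8.5
```

```bash
python3 -m inch '[[0,0,2,0],[0,0,6,0],[0,0,11,0],[0,-3,13,0],[0,-6,13,0],[0,-6,13,0],[0,-6,13,0],[0,-6,13,0]]'
python3 b.py w5 | grep -v red
```

```text
time: 22.65
ee_pos: [0.458, 0.3394, 0.161]
tcp_rot: [-180.0, 0.0, 81.1]
wrist_force: [-0.3, -0.6, 0.3]
opening: -0.0002
grasp_force: 0.0
wrist yellow [342, 84, 30, 30, 652] [0.5645 0.4082]
wrist green [228, 108, 30, 29, 416] [0.458  0.3985]
wrist yellow_top 0.6 [358.  95.] [0.5663 0.4114]
wrist yellow_top 0.34 [315. 274.] [0.5086 0.2352]
wrist green_top 0.65 [242. 119.] [0.4586 0.4025]
wrist tab_black_1 0.83 [319. 276.] [0.5085 0.2477]
top yellow [164, 127, 7, 5, 14] [0.6509 0.4125]
top yellow [164, 160, 12, 12, 93] [0.5637 0.4041]
top blue [234, 189, 7, 3, 13] [0.5042 0.2433]
top blue [255, 191, 7, 3, 14] [0.4984 0.1962]
top blue [272, 224, 8, 2, 13] [0.4239 0.1566]
top blue [270, 272, 25, 4, 32] [0.3127 0.1414]
top yellow_top 0.45 [168. 160.] [0.5759 0.4096]
top tab_black_1 0.89 [235. 188.] [0.5085 0.2482]
top tab_black_1 0.76 [258. 194.] [0.4937 0.1969]
top tab_cream_1 0.97 [280. 222.] [0.4297 0.147 ]
22.65 [0.45801288 0.33940486 0.16098363] [-1.79975938e+02  1.45074694e-02  8.11217304e+01]
```

View pics/w5t.png

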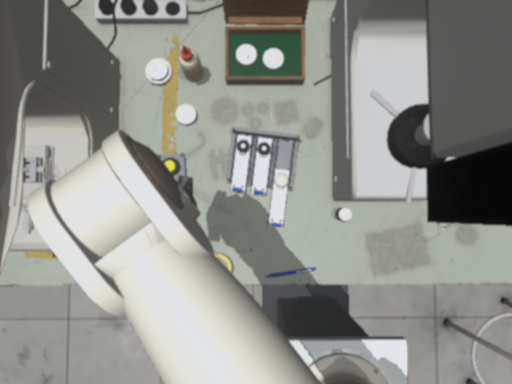

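The top view shows both black specimens against the rear wall at (243,146) and (264,149), and the cream carrier out with its tab at (276,224). The arm is clear of everything, and the stub at (344,214) hasn't moved.

```bash
python3 -c "
from workcell import bot
print(bot.job_done())"
```

```text
the job is handed in; nothing more can be done
None
```

I handed the job in at about 23 s: both black carriers are home, the cream one is out, and yellow then green were each pressed fully down and released. Red was not pressed and no loose part was touched. The hand-in returned no verdict; pushing the first carrier home peaked at 82 N at the wrist (limit 120 N).

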